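# Complete the spice carrier and carry it level

### The job

One spice jar has been left out on the white tile: stand it upright in the empty pocket of the wooden spice carrier and let go of it, with the carrier still standing on the worktop. Then take the carrier by its bar, lift it about 10 cm clear of the worktop with all four jars in it, and finish while holding it there, level and still. Do not let a jar drop in from above, and leave the beaker, the tin and the small mug where they stand.

Things in the scene. Friction and masses are not known exactly. Their poses are not given: they have to be found in the camera images.
- carrier: loose wooden spice carrier, about 0.3 kg empty: a block 172 x 172 x 30 mm with four round pockets of 58 mm diameter, 21 mm deep (pocket floors 9 mm above the underside), in a 2 x 2 pattern at x = -52 and +52, y = -50 and +50 mm. A dark wooden carrying bar runs along its y axis over the middle, on two thin steel posts at y = -76 and +76 mm. Origin at the centre of the underside, z up
- handle (a point): middle of the carrying bar, 150 mm above the carrier's underside; the bar is 18 mm thick (along the carrier's x), 24 mm tall (138 to 162 mm above the underside) and 172 mm long (along y). Jar caps in the pockets reach 117 mm above the underside at most
- pocket0 (a point): centre of the floor of the carrier's pocket 0, at carrier x -52, y -50 mm; it turns with the carrier
- pocket1 (a point): centre of the floor of the carrier's pocket 1, at carrier x -52, y +50 mm; it turns with the carrier
- pocket2 (a point): centre of the floor of the carrier's pocket 2, at carrier x +52, y +50 mm; it turns with the carrier
- pocket3 (a point): centre of the floor of the carrier's pocket 3, at carrier x +52, y -50 mm; it turns with the carrier
- jar_red: spice jar, clear body with a printed label and a round red screw cap, 45 mm wide and 108 mm tall; origin at the centre of its underside, z up. The cap is the top 20 mm and is the best place to grip. Weighs about 0.11 kg. Any one of the four jars may be the one on the tile; the other three stand in the carrier
- jar_green: spice jar, clear body with a printed label and a round dark green screw cap, 47 mm wide and 102 mm tall; origin at the centre of its underside, z up. The cap is the top 20 mm and is the best place to grip. Weighs about 0.11 kg
- jar_yellow: spice jar, clear body with a printed label and a round mustard yellow screw cap, 46 mm wide and 99 mm tall; origin at the centre of its underside, z up. The cap is the top 20 mm and is the best place to grip. Weighs about 0.11 kg
- jar_brown: spice jar, clear body with a printed label and a round dark brown screw cap, 44 mm wide and 107 mm tall; origin at the centre of its underside, z up. The cap is the top 20 mm and is the best place to grip. Weighs about 0.11 kg
- tile: white square-edged tile, 108 x 122 mm (x, y) and 9 mm thick, fixed to the worktop, with the left-out jar standing on it; a fixed rice cooker 256 mm tall stands to the right and farther back (front at about x 530, left side at y -235 mm), so mind the gripper's body there; origin at the centre of its underside
- beaker: bystander: clear measuring beaker, 82 mm wide and 152 mm tall; origin at its underside
- tin: bystander: blue food tin, 75 mm across and 58 mm tall; origin at the centre of its underside
- blue_mug: bystander: small blue and white mug, 62 x 89 mm with its handle, 52 mm tall; origin at its underside
Mind the look-alikes: they are no part of the job. What is shaped like the jar_brown but orange is not meant.

How it is judged:
By the outcome, as a careful person would: the job done as asked, in the order asked, and still so for the second after the job is handed in, while the arm keeps its last pose, push and grip.
It also fails if it takes over 51 s, if anything falls off the work surface, if the arm or the gripper's body presses on something with over 40 N, if the wrist force passes 120 N, or if a joint passes its speed limit or range.

### The arm

A 6-joint arm with a two-finger parallel gripper is mounted at the origin on a cart in front of the work surface, level with it; the furniture and walls round the work are solid. World frame = base frame: x ahead of the robot, y to its left, z up, the work surface at z = 0. Lengths are in m, angles in rad, forces in N, time in s.
With the tool pointing down it reaches from about 0.3 to 0.775 m from the base axis. Payload 14.6 kg.
Tool frame: the origin (TCP) lies between the finger pads, 19 mm behind the fingertips; this is the grasp point; z points along the fingers, y is the line along which they close (so a half turn about z gives the same grasp; the last joint's range is limited). The gripper opens to 94 mm and grips with 3 to 60 N. Pads are 16 mm wide; open, the fingers measure 119 mm over their backs; the gripper's body (75 mm by 177 mm) begins 78 mm behind the grasp point.
Start: joints at [1.179, 0.3, 1.521, -0, 1.321, -0.067], TCP at [0.176, 0.521, 0.224] pointing down, gripper open.
Joint ranges: [-3.03, 3.03], [-0.79, 2.21], [0.23, 2.52], [-1.04, 4.18], [0, 3.07], [-2.55, 2.55]. Speed limits (rad/s): [2.22, 2.22, 2.57, 3.14, 3.14, 3.14].

### API

Orientations are given as [roll, pitch, yaw] about the fixed x, y, z axes, in that order (R = Rz(yaw) Ry(pitch) Rx(roll)).
In Python, from station import ctrl gives the robot as it stands.
- The arm moves only by the tool step_arm, never from a script. Its argument "plan" is a list that holds one entry, the list of rows, each a list of 6 numbers: the shift along the tool's x, y, z in units of 30 mm (1.0 is 30 mm), then the turn, a rotation vector about the tool's x, y, z in units of 6 degrees (1.0 is 6 degrees). In form: [[[dx, dy, dz, wx, wy, wz], ...]]. A call has 1 to 8 rows; each row is the pose to reach, as a shift and turn from the pose commanded when the call began, along the tool's axes at that moment; what a row does not reach only later rows make up. A row lasts 1/12 s, in which the tool goes at most 41.7 mm and 7.16 degrees, less where a joint would pass 70% of its speed; a pose out of reach is approached as far as the arm can. A call with a gripper value outside its range is refused whole. "grip" is the opening, from 0 (shut) to 1 (fully open), set as the call begins (left out, the last holds). The fingers move at their own pace and stop on an object; "squeeze" is the grip in N (left out, the last holds). Time passes only in rows, so rows that repeat a pose let the fingers close. It gives the time, the measured TCP pose, the force, the opening and the grip force at its end, in the units of the state.
- ctrl.get_obs(): the state, without advancing time (a new reading comes with each control period).
- ctrl.camera(name): name is "scene" or "top" or "wrist"; returns the picture (480x640x3 uint8, red, green, blue); there is no depth.
- ctrl.camera_model(name): a dict with "intrinsics" (3x3 intrinsics, pixels), "R" (3x3) and "t" (3): a world point X has camera coordinates R X + t; the wrist camera has in their place "tool_from_camera" (4x4, takes a point from camera to tool coordinates, whose origin is the TCP and whose axes are the flange's). Camera axes: x right, y down, z forward; pixel columns grow to the right and rows downward; lengths in m; the calibration is good to about 2 mm. A picture is of the moment at which its call begins: read the wrist's pose just before it. camera_model takes no time and is no camera call.
- ctrl.hand_in(): hands the job in; it is judged then, once.
Trained networks look in the newest picture that a camera, given by its name, has taken for a name from the list of things; names that differ only in an ending like _2 or _b are one class to them, and where a whole thing is asked for, a point or a joint stands for the part that bears it (a point fixed in the world has none). Each returns a list of dicts, best first, with "confidence" (0 to 1); they miss things now and then, are a little off and sometimes report something else, mostly with a low value. They report only what shows in the picture. A call takes as long as a camera call. They do not tell look-alikes from the thing itself.
- ctrl.masks_of(query, camera): "pixels" (480x640 bool, what is visible of it) and "at" ([column, row] in pixels, amid what is visible of it).
- ctrl.place_of(query, camera): "at" ([column, row] in pixels: a listed point, or the origin of a listed thing).
The state is a dict: "time_s": time; "qpos": joint angles; "joint_vel": joint speeds; "tau": joint torques, N m; "ee_pos": TCP position; "eef_rot": TCP orientation; "force": force on the tool from outside, world axes, zero at the start; "moment": the same for the moment, N m; "grip_width": finger opening in m; "grip_force": force on a finger pad.
Only numpy, scipy, OpenCV 4.12 (cv2) and the standard library are available. Lean on these libraries where they do the work, as an engineer would, in place of code of your own. Each camera call takes 0.05 s, during which the arm holds its last target. There are 200 camera calls.

## Working session

There is one attempt and no reset: what is moved stays moved. The work goes in short steps, Python scripts to look and compute and a tool call to move; the robot and the scene stay as the last step left them, time stands still between calls to the robot, and variables do not carry over. Pictures are saved under pics/ and viewed, at most 10 in all, crops included, and the job is handed in when it is done.

Besides the shell and the picture viewer there is one more tool, called by a JSON object that holds its "method" and its "body", one argument or row to a line. step_arm: Moves the arm, as the interface text tells. Its arguments: {"type":"object","properties":{"plan":{"type":"array","items":{"type":"array","items":{"type":"array","items":{"type":"number"}}}},"grip":{"type":"number"},"squeeze":{"type":"number"}},"required":["plan"]}

```bash
mkdir -p pics; ls
python3 - <<'E'
from station import ctrl
import cv2, numpy as np
o=ctrl.get_obs(); print(o['time_s'],o['ee_pos'],o['eef_rot'])
for c in ['scene','top']:
    im=ctrl.camera(c); cv2.imwrite(f'pics/{c}0.png',im[:,:,::-1])
    m=ctrl.camera_model(c); print(c,np.round(m['intrinsics'],1).tolist(),np.round(m['R'],3).tolist(),np.round(m['t'],3).tolist())
    for q in ['tile','handle','pocket0','pocket1','pocket2','pocket3','jar_red','jar_green','jar_yellow','jar_brown','carrier']:
        print(c,q,[(np.round(d['at']).tolist(),round(d['confidence'],2)) for d in ctrl.place_of(q,c)][:3])
print(ctrl.camera_model('wrist'))
E
```

```text
pics
0.0 [0.1754185 0.5210271 0.2236729] [-3.14042078e+00 -3.67906256e-05  2.81680751e+00]
scene [[506.4, 0.0, 321.4], [0.0, 506.4, 243.4], [0.0, 0.0, 1.0]] [[-0.515, -0.857, 0.008], [-0.619, 0.366, -0.695], [0.592, -0.363, -0.719]] [0.269, 0.388, 1.364]
scene tile []
scene handle [([300.0, 242.0], 0.54)]
scene pocket0 []
scene pocket1 []
scene pocket2 []
scene pocket3 []
scene jar_red []
scene jar_green []
scene jar_yellow []
scene jar_brown [([298.0, 244.0], 0.31)]
scene carrier []
top [[602.2, 0.0, 330.4], [0.0, 602.2, 233.8], [0.0, 0.0, 1.0]] [[0.027, -1.0, 0.017], [-0.981, -0.029, -0.19], [0.19, -0.011, -0.982]] [-0.018, 0.505, 1.493]
top tile [([393.0, 252.0], 0.85), ([315.0, 210.0], 0.5)]
top handle [([296.0, 218.0], 0.61), ([320.0, 247.0], 0.46)]
top pocket0 [([277.0, 215.0], 0.83), ([316.0, 214.0], 0.78), ([322.0, 246.0], 0.74)]
top pocket1 [([277.0, 215.0], 0.83), ([316.0, 214.0], 0.78), ([322.0, 246.0], 0.74)]
top pocket2 [([277.0, 215.0], 0.83), ([316.0, 214.0], 0.78), ([322.0, 246.0], 0.74)]
top pocket3 [([277.0, 215.0], 0.83), ([316.0, 214.0], 0.78), ([322.0, 246.0], 0.74)]
top jar_red [([315.0, 210.0], 0.64)]
top jar_green [([276.0, 217.0], 0.81)]
top jar_yellow [([286.0, 255.0], 0.76)]
top jar_brown [([214.0, 247.0], 0.85), ([391.0, 255.0], 0.76)]
top carrier [([321.0, 248.0], 0.68), ([316.0, 209.0], 0.68), ([390.0, 250.0], 0.6)]
{'intrinsics': array([[409.6815012 ,   0.        , 321.3224343 ],
       [  0.        , 409.6815012 , 238.22896699],
       [  0.        ,   0.        ,   1.        ]]), 'tool_from_camera': array([[ 2.08260076e-04, -9.65311885e-01, -2.61099449e-01,
         7.47325573e-02],
       [ 9.99999969e-01,  1.65973237e-04,  1.84007020e-04,
         1.96851131e-03],
       [-1.34288642e-04, -2.61099479e-01,  9.65311889e-01,
        -1.58680216e-01],
       [ 0.00000000e+00,  0.00000000e+00,  0.00000000e+00,
         1.00000000e+00]])}
```

View pics/top0.png

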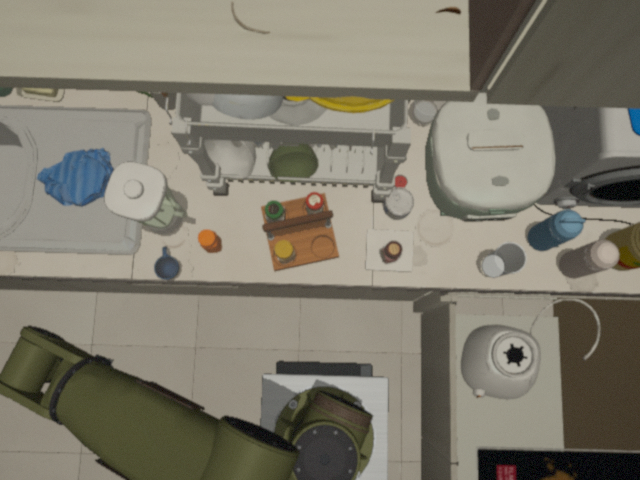

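View pics/scene0.png

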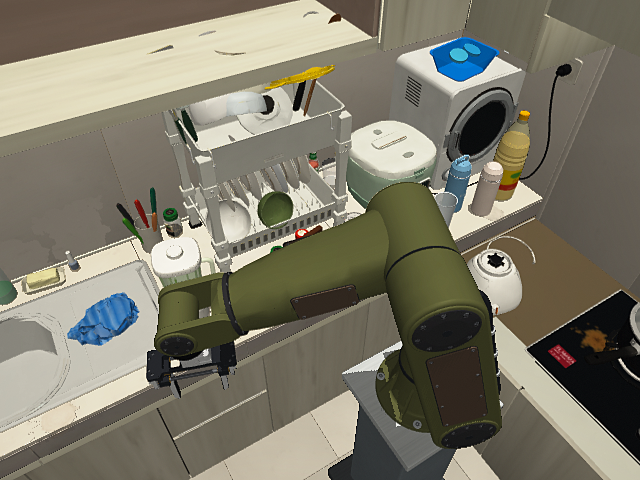

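Run:
```python
import cv2
im=cv2.imread('pics/top0.png')[180:320,190:430]
cv2.imwrite('pics/crop0.png',cv2.resize(im,(800,467),interpolation=cv2.INTER_CUBIC))
```

```text
(no output)
```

View pics/crop0.png

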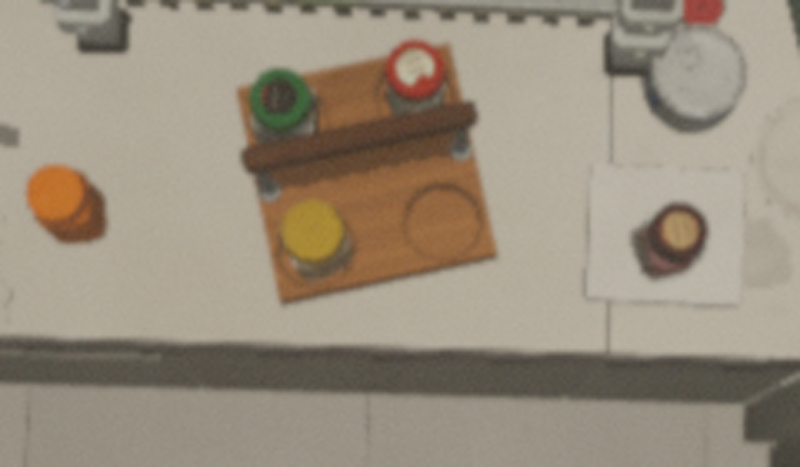

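The jar on the tile has a dark brown cap at about (393,250) in the top view. The orange look-alike at (208,240) is not meant. Green (275,210), red (315,202) and yellow (284,250) stand in the carrier, and the empty pocket is near right at (322,246).

```bash
cat > h.py <<'E'
import numpy as np, cv2
from station import ctrl
from scipy.spatial.transform import Rotation as Ro
def ray(c,uv,z):
    m=ctrl.camera_model(c); K,R,t=m['intrinsics'],np.array(m['R']),np.array(m['t'])
    C=-R.T@t; d=R.T@np.linalg.solve(K,[uv[0],uv[1],1.]); return C+d*(z-C[2])/d[2]
def wray(uv,z,o):
    m=ctrl.camera_model('wrist'); T=m['tool_from_camera']; Rt=Ro.from_euler('xyz',o['eef_rot']).as_matrix()
    C=Rt@T[:3,3]+o['ee_pos']; d=Rt@T[:3,:3]@np.linalg.solve(m['intrinsics'],[uv[0],uv[1],1.]); return C+d*(z-C[2])/d[2]
def move(p,rpy,o=None):
    "shift (30mm units) and turn (6deg units) from pose to pose, tool axes"
    o=o or ctrl.get_obs(); R0=Ro.from_euler('xyz',o['eef_rot']); R1=Ro.from_euler('xyz',rpy)
    return np.round(R0.inv().apply(np.array(p)-o['ee_pos'])/.03,3), np.round((R0.inv()*R1).as_rotvec()/np.radians(6),3)
E
python3 - <<'E'
from h import *
f=lambda u,v:(190+u*.3-.35,180+v*.3-.35)
c=[ray('top',f(*p),.03) for p in [(238,88),(448,44),(495,257),(282,302)]]
c=np.array(c);print('corners',np.round(c,4).tolist(),'ctr',c.mean(0).round(4))
for i in range(4): print(np.linalg.norm(c[i]-c[i-1]).round(4), np.degrees(np.arctan2(*(c[i]-c[i-1])[1::-1])).round(1))
print('pocket',ray('top',f(443,220),.03))
print('green',ray('top',f(280,98),.111),'red',ray('top',f(415,70),.117),'yel',ray('top',f(313,231),.108))
print('bar ends',ray('top',f(247,158),.162),ray('top',f(473,111),.162))
print('brown',ray('top',f(679,229),.116))
print('tin?',ray('top',f(697,77),.058),'rack legs',ray('top',(221,193),0),ray('top',(386,193),0),ray('top',(390,125),.2),ray('top',(205,140),.2))
for q in ['beaker','tin','blue_mug']:
    ctrl.camera('top'); print(q,[(d['at'],d['confidence'],ray('top',d['at'],0).round(3)) for d in ctrl.place_of(q,'top')])
E
```

```text
corners [[0.5776, 0.1784, 0.03], [0.6182, 0.0151, 0.03], [0.4497, -0.026, 0.03], [0.4101, 0.1366, 0.03]] ctr [0.5139 0.076  0.03  ]
0.1727 14.0
0.1683 -76.0
0.1734 -166.3
0.1673 103.7
pocket [0.47752196 0.01495798 0.03      ]
green [0.55166533 0.13827419 0.111     ] red [0.57458756 0.03888127 0.117     ] yel [0.45306114 0.10993781 0.108     ]
bar ends [0.49530769 0.15535732 0.162     ] [ 0.53442509 -0.00431602  0.162     ]
brown [ 0.46107056 -0.15791424  0.116     ]
tin? [ 0.59048824 -0.17792348  0.058     ] rack legs [0.61723774 0.29000901 0.        ] [ 6.30902995e-01 -1.50926834e-01  2.22044605e-16] [ 0.74553098 -0.13793469  0.2       ] [0.69356038 0.30022863 0.2       ]
beaker [([491.8, 262.8], 0.77, array([ 0.45 , -0.431,  0.   ]))]
tin [([396.7, 206.9], 0.8, array([ 0.593, -0.18 ,  0.   ]))]
blue_mug [([170.2, 266.7], 0.91, array([0.415, 0.41 , 0.   ]))]
```

Run:
```python
from h import *
print(move([.455,-.157,.25],[np.pi,0,np.radians(170)]))
```

```text
(array([-16.044, -18.453,  -0.859]), array([-0.   , -0.   , -1.435]))
```

{"method": "step_arm", "body": {
  "plan": [
    [[-16.04,-18.45,-0.86,0,0,-1.43],[-16.04,-18.45,-0.86,0,0,-1.43],[-16.04,-18.45,-0.86,0,0,-1.43],[-16.04,-18.45,-0.86,0,0,-1.43],[-16.04,-18.45,-0.86,0,0,-1.43],[-16.04,-18.45,-0.86,0,0,-1.43],[-16.04,-18.45,-0.86,0,0,-1.43],[-16.04,-18.45,-0.86,0,0,-1.43]]
  ],
  "grip": 1,
  "squeeze": 30
}}

```text
time_s: 2.17
ee_pos: [0.3025, 0.2114, 0.2363]
eef_rot: [3.141, 0.001, 2.967]
force: [1.5, 0.9, 0.2]
grip_width: 0.0937
grip_force: 0.0
```

Run:
```python
from h import *
o=ctrl.get_obs();print(o['time_s'],o['ee_pos'],o['eef_rot'],o['qpos'])
print(move([.455,-.157,.25],[np.pi,0,np.radians(170)]))
```

```text
2.1667 [0.30253646 0.21142907 0.23625733] [3.14106244e+00 6.69065668e-04 2.96705738e+00] [ 5.10640889e-01 -1.30500905e-01  1.95924045e+00 -1.32825163e-05
  1.31199952e+00 -8.85616948e-01]
(array([ -7.138, -11.212,  -0.459]), array([ 0.005,  0.006, -0.   ]))
```

{"method": "step_arm", "body": {
  "plan": [
    [[-7.14,-11.2,-0.46,0,0,0],[-7.14,-11.2,-0.46,0,0,0],[-7.14,-11.2,-0.46,0,0,0],[-7.14,-11.2,-0.46,0,0,0],[-7.14,-11.2,-0.46,0,0,0],[-7.14,-11.2,-0.46,0,0,0],[-7.14,-11.2,-0.46,0,0,0],[-7.14,-11.2,-0.46,0,0,0]]
  ]
}}

```text
time_s: 2.83
ee_pos: [0.4301, -0.0969, 0.2478]
eef_rot: [-3.142, 0.001, 2.966]
force: [1.4, 0.3, 0.5]
grip_width: 0.0941
grip_force: 0.0
```

{"method": "step_arm", "body": {
  "plan": [
    [[0,0,0,0,0,0],[0,0,0,0,0,0]]
  ]
}}

```text
time_s: 3.0
ee_pos: [0.4299, -0.096, 0.2471]
eef_rot: [3.141, -0.001, 2.963]
force: [-0.3, 0.7, 0.6]
grip_width: 0.0937
grip_force: 0.0
```

Run:
```python
from h import *
o=ctrl.get_obs();print(o['time_s'],o['ee_pos'],o['eef_rot'],o['qpos'])
im=ctrl.camera('wrist'); cv2.imwrite('pics/w1.png',im[:,:,::-1])
for d in ctrl.masks_of('jar_brown','wrist')[:2]:
    print(d['at'],d['confidence'],d['pixels'].sum())
im=ctrl.camera('scene'); cv2.imwrite('pics/s1.png',im[:,:,::-1])
```

```text
3.0 [ 0.42990078 -0.09600096  0.24709519] [ 3.14142515e+00 -9.44899439e-04  2.96326800e+00] [-3.02918185e-01  3.37151278e-02  1.77738526e+00  5.02124563e-05
  1.33145066e+00 -1.69540171e+00]
[256.8, 271.3] 0.64 4200
[13.1, 275.6] 0.41 1896
```

View pics/w1.png

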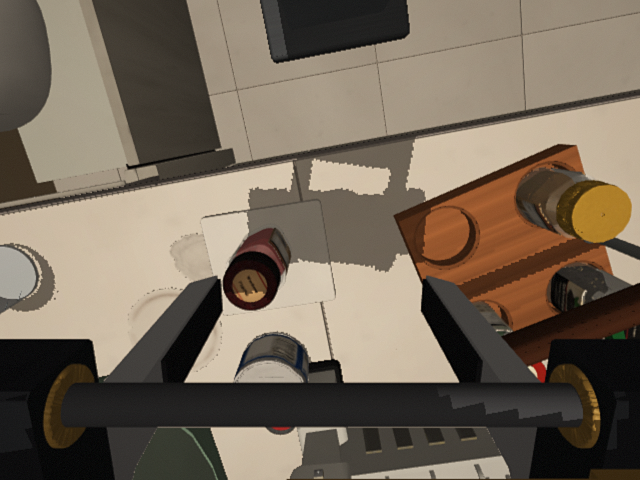

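The wrist view shows the brown cap's top face centred near (252,281), the empty pocket's rim near (447,236) and the yellow cap near (602,211). The tin at (272,360) is clear of the jar.

Run:
```python
from h import *
o=ctrl.get_obs()
o['ee_pos']=np.array([0.4299,-0.0960,0.2471])
print('brown',wray((252,281),.116,o),'pocket',wray((447,236),.03,o),'yel',wray((602,211),.108,o),'tileC',wray((269,257),.009,o))
im=cv2.imread('pics/w1.png')
a=im[230:330,200:310]; b=im[190:290,395:505]
cv2.imwrite('pics/c1.png',cv2.resize(np.hstack([a,b]),(800,364),interpolation=cv2.INTER_CUBIC))
print(move([.4600,-.158,.20],[np.pi,0,np.radians(170)]))
```

```text
brown [ 0.45795969 -0.15211845  0.116     ] pocket [0.4754978  0.01897364 0.03      ] yel [0.45161401 0.11289549 0.108     ] tileC [ 0.47287157 -0.1556069   0.009     ]
(array([-1.37 , -1.937,  1.585]), array([0.001, 0.   , 0.004]))
```

View pics/c1.png

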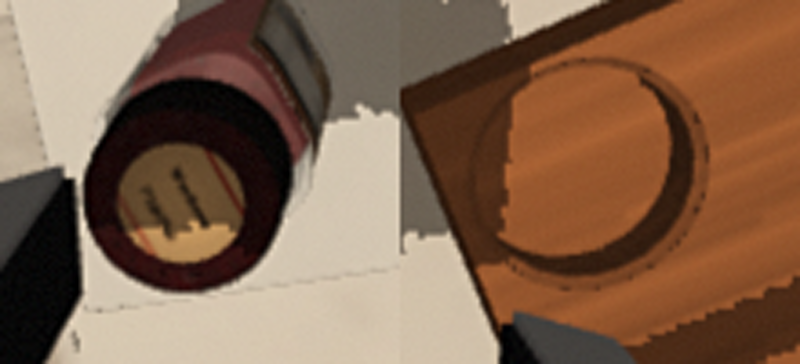

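{"method": "step_arm", "body": {
  "plan": [
    [[-1.36,-1.9,2.9,0,0,0],[-1.36,-1.9,2.9,0,0,0],[-1.36,-1.9,2.9,0,0,0],[-1.36,-1.9,2.9,0,0,0],[-1.36,-1.9,2.9,0,0,0],[-1.36,-1.9,2.9,0,0,0]]
  ]
}}

```text
time_s: 3.65
ee_pos: [0.4603, -0.1567, 0.1616]
eef_rot: [-3.141, 0.001, 2.968]
force: [-0.0, 0.7, 1.3]
grip_width: 0.0943
grip_force: 0.0
```

Run:
```python
from h import *
o=ctrl.get_obs();print(o['time_s'],o['ee_pos'],o['eef_rot'])
im=ctrl.camera('wrist'); cv2.imwrite('pics/w2.png',im[:,:,::-1])
g=im[:,:,::-1]
cv2.imwrite('pics/c2.png',g[150:450,120:520])
```

```text
3.65 [ 0.46032105 -0.15672003  0.1616484 ] [-3.14141812e+00  1.18139848e-03  2.96787913e+00]
```

View pics/c2.png

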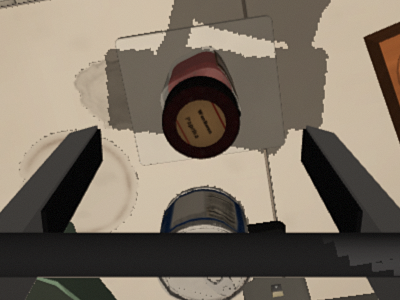

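The cap's tan disc is at (321,271), midway between the fingertips at about (220,278) and (423,278), so it is centred along the closing line.

Run:
```python
from h import *
o=ctrl.get_obs(); print(o['ee_pos']); p=wray((321,271),.116,o); print(p)
print(move([p[0],p[1],.106],[np.pi,0,np.radians(170)]))
```

```text
[ 0.46045881 -0.15678133  0.16203926]
[ 0.45974123 -0.15499465  0.116     ]
(array([0.038, 0.055, 1.868]), array([-0.004,  0.02 ,  0.009]))
```

{"method": "step_arm", "body": {
  "plan": [
    [[0.03,0.04,0.8,0,0,0],[0.03,0.04,1.5,0,0,0],[0.03,0.04,1.87,0,0,0],[0.03,0.04,1.87,0,0,0]]
  ]
}}

```text
time_s: 4.03
ee_pos: [0.4589, -0.1553, 0.1038]
eef_rot: [3.141, -0.001, 2.968]
force: [-0.5, -1.2, 0.7]
grip_width: 0.0941
grip_force: 0.0
```

{"method": "step_arm", "body": {
  "plan": [
    [[0,0,0,0,0,0],[0,0,0,0,0,0],[0,0,0,0,0,0],[0,0,0,0,0,0],[0,0,0,0,0,0],[0,0,0,0,0,0],[0,0,0,0,0,0],[0,0,0,0,0,0]]
  ],
  "grip": 0,
  "squeeze": 25
}}

```text
time_s: 4.7
ee_pos: [0.4594, -0.1565, 0.1044]
eef_rot: [-3.142, -0.0, 2.966]
force: [-0.1, -0.8, -0.7]
grip_width: 0.0464
grip_force: 24.5
```

Run:
```python
from h import *
print(move([.4594,-.1565,.18],[np.pi,0,np.radians(170)]))
print(move([.476,.017,.18],[np.pi,0,np.radians(193.8)]))
```

```text
(array([-0.   ,  0.   , -2.519]), array([-0.001, -0.   , -0.005]))
(array([ 0.462,  5.792, -2.519]), array([-1.000e-03, -0.000e+00, -3.972e+00]))
```

{"method": "step_arm", "body": {
  "plan": [
    [[0,0,-0.5,0,0,0],[0,0,-1.3,0,0,0],[0,0,-2.2,0,0,0],[0,0.3,-2.52,0,0,0],[0.1,1,-2.52,0,0,-0.6],[0.15,2,-2.52,0,0,-1.4],[0.25,3,-2.52,0,0,-2.2],[0.32,4,-2.52,0,0,-3.0]]
  ]
}}

```text
time_s: 5.37
ee_pos: [0.4705, -0.0349, 0.1793]
eef_rot: [3.141, -0.001, -2.999]
force: [-0.3, 0.7, -0.9]
grip_width: 0.0462
grip_force: 24.5
```

Run:
```python
from h import *
print(move([.476,.017,.18],[np.pi,0,np.radians(193.8)]))
```

```text
(array([-0.428,  1.685, -0.022]), array([ 0.003, -0.005, -0.938]))
```

{"method": "step_arm", "body": {
  "plan": [
    [[-0.22,0.9,0,0,0,-0.5],[-0.38,1.5,0,0,0,-0.94],[-0.43,1.68,0,0,0,-0.94],[-0.43,1.68,0,0,0,-0.94],[-0.43,1.68,0,0,0,-0.94]]
  ]
}}

```text
time_s: 5.78
ee_pos: [0.4765, 0.0149, 0.1796]
eef_rot: [-3.142, -0.001, -2.905]
force: [0.3, -0.1, -1.1]
grip_width: 0.0465
grip_force: 24.5
```

Run:
```python
from h import *
o=ctrl.get_obs();print(o['time_s'],o['ee_pos'],o['eef_rot'])
im=ctrl.camera('wrist'); cv2.imwrite('pics/w3.png',im[:,:,::-1])
im=ctrl.camera('top'); cv2.imwrite('pics/t3.png',im[:,:,::-1])
```

```text
5.7833 [0.47647739 0.01486043 0.1795761 ] [-3.14158902e+00 -5.69640746e-04 -2.90499759e+00]
```

View pics/w3.png

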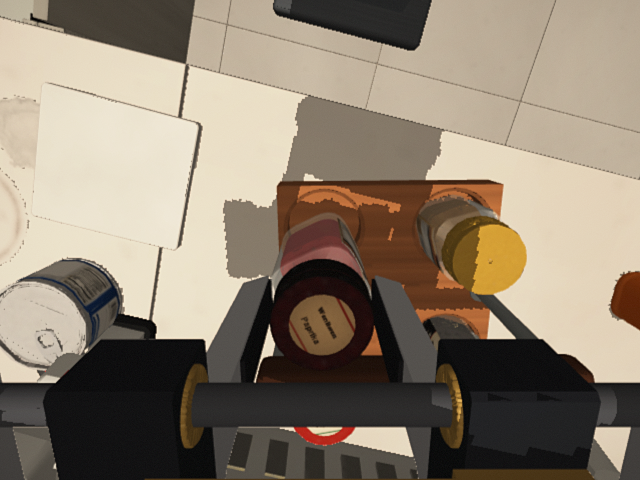

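Run:
```python
from h import *
o=ctrl.get_obs(); o['ee_pos']=np.array([.47648,.01486,.17958])
a=wray((278.5,181.5),.03,o);b=wray((502.5,181),.03,o)
print(a,b,np.linalg.norm(a-b)); d=(b-a)/np.linalg.norm(b-a); ang=np.degrees(np.arctan2(d[1],d[0])); n=np.array([d[1],-d[0],0])
m=(a+b)/2
print('ang',ang,'pocket',m-.05*d+.034*n,'ctr',m+.086*n,'yellowpocket',m+.05*d+.034*n)
print('yel cap',wray((489,257),.108,o),'brown cap',wray((321,323),.180+.107-.0954-.0,o),'jar cap top z',.1796+.0116)
print('rim arc top',wray((326,189),.03,o), 'rim L/R',wray((289,215),.03,o),wray((362,215),.03,o))
```

```text
[ 0.45003535 -0.0234369   0.03      ] [0.4103518  0.14007983 0.03      ] 0.16826320327297264
ang 103.6412682650621 pocket [0.47502659 0.01775053 0.03      ] ctr [0.51376764 0.07860389 0.03      ] yellowpocket [0.45144238 0.11492966 0.03      ]
yel cap [0.45300419 0.11203981 0.108     ] brown cap [0.47656976 0.01590536 0.1916    ] jar cap top z 0.1912
rim arc top [0.44718871 0.01260275 0.03      ] rim L/R [ 0.47328426 -0.01027893  0.03      ] [0.46018815 0.04421294 0.03      ]
```

{"method": "step_arm", "body": {
  "plan": [
    [[0,0.06,0.4,0,0,0],[0,0.06,0.9,0,0,0],[0,0.06,1.3,0,0,0],[0,0.06,1.7,0,0,0],[0,0.06,2.0,0,0,0],[0,0.06,2.2,0,0,0],[0,0.06,2.35,0,0,0],[0,0.06,2.42,0,0,0]]
  ]
}}

```text
time_s: 6.55
ee_pos: [0.4762, 0.0165, 0.1071]
eef_rot: [3.142, -0.0, -2.905]
force: [0.9, 0.2, -1.4]
grip_width: 0.046
grip_force: 24.5
```

{"method": "step_arm", "body": {
  "plan": [
    [[0,0,0.03,0,0,0],[0,0,0.05,0,0,0],[0,0,0.07,0,0,0],[0,0,0.07,0,0,0]]
  ]
}}

```text
time_s: 6.88
ee_pos: [0.4764, 0.0168, 0.1055]
eef_rot: [-3.141, 0.0, -2.904]
force: [0.2, -0.5, -1.7]
grip_width: 0.0465
grip_force: 24.5
```

{"method": "step_arm", "body": {
  "plan": [
    [[0,0,0.02,0,0,0],[0,0,0.04,0,0,0],[0,0,0.04,0,0,0]]
  ]
}}

```text
time_s: 7.13
ee_pos: [0.4764, 0.0168, 0.1044]
eef_rot: [-3.141, 0.001, -2.904]
force: [-0.1, -1.4, 1.8]
grip_width: 0.0464
grip_force: 24.7
```

{"method": "step_arm", "body": {
  "plan": [
    [[0,0,0.02,0,0,0],[0,0,0.03,0,0,0],[0,0,0.03,0,0,0]]
  ]
}}

```text
time_s: 7.38
ee_pos: [0.4768, 0.0168, 0.1043]
eef_rot: [-3.141, 0.002, -2.904]
force: [-2.3, -0.1, 11.8]
grip_width: 0.0463
grip_force: 25.5
```

{"method": "step_arm", "body": {
  "plan": [
    [[0,0,-0.04,0,0,0],[0,0,-0.04,0,0,0]]
  ]
}}

```text
time_s: 7.55
ee_pos: [0.4763, 0.0168, 0.1046]
eef_rot: [-3.142, 0.0, -2.904]
force: [0.2, -0.6, -0.7]
grip_width: 0.0468
grip_force: 24.5
```

{"method": "step_arm", "body": {
  "plan": [
    [[0,0,0,0,0,0],[0,0,0,0,0,0],[0,0,0,0,0,0],[0,0,0,0,0,0],[0,0,0,0,0,0],[0,0,0,0,0,0]]
  ],
  "grip": 0.8
}}

```text
time_s: 8.05
ee_pos: [0.4762, 0.0168, 0.1044]
eef_rot: [-3.142, -0.0, -2.904]
force: [-0.5, 0.4, -0.1]
grip_width: 0.0752
grip_force: 0.0
```

{"method": "step_arm", "body": {
  "plan": [
    [[0,0,-0.3,0,0,0],[0,0,-1,0,0,0],[0,0,-2,0,0,0],[0,0,-3,0,0,0],[0,0,-4,0,0,0],[0,0,-5,0,0,0],[0,0,-5,0,0,0],[0,0,-5,0,0,0]]
  ]
}}

```text
time_s: 8.72
ee_pos: [0.4766, 0.0168, 0.2562]
eef_rot: [-3.141, 0.003, -2.904]
force: [-0.2, 0.1, -0.4]
grip_width: 0.0749
grip_force: 0.0
```

Run:
```python
from h import *
o=ctrl.get_obs();print(o['time_s'],o['ee_pos'],o['eef_rot'])
im=ctrl.camera('wrist'); cv2.imwrite('pics/w4.png',im[:,:,::-1])
im=ctrl.camera('top'); cv2.imwrite('pics/t4.png',im[:,:,::-1])
# rotate to bar yaw, moved back from rack
print(move([.46,.07,.255],[np.pi,0,np.radians(103.7)]))
```

```text
8.7167 [0.4765777  0.01682038 0.25616693] [-3.14067969  0.00320116 -2.90401769]
(array([ 0.097,  1.846, -0.038]), array([-5.0000e-03, -9.0000e-03,  1.4985e+01]))
```

View pics/w4.png

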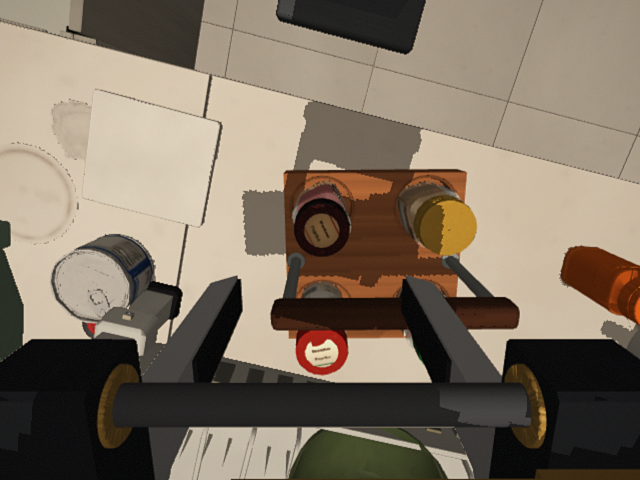

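Run:
```python
from h import *
m=ctrl.camera_model('scene'); pr=lambda X:(lambda c:(m['intrinsics']@(c/c[2]))[:2].round(0))(np.array(m['R'])@X+m['t'])
mt=ctrl.camera_model('top'); prt=lambda X:(lambda c:(mt['intrinsics']@(c/c[2]))[:2].round(0))(np.array(mt['R'])@X+mt['t'])
for z in (0,.05,.1,.15,.2,.25,.3,.35,.4): print(z,'R post scene',pr(np.array([.64,-.15,z])),'top',prt(np.array([.64,-.15,z])),'L',pr(np.array([.63,.285,z])),prt(np.array([.63,.285,z])))
o=ctrl.get_obs(); o['ee_pos']=np.array([.47658,.01682,.25617])
a=wray((273,310),.162,o);b=wray((518,310),.162,o);print(a,b,(a+b)/2,np.linalg.norm(a-b))
im=cv2.imread('pics/s1.png'); t=cv2.imread('pics/t4.png')
cv2.imwrite('pics/c4.png',np.vstack([cv2.resize(im[50:275,140:460],(640,450))[:, :400] ,]) if 0 else np.hstack([cv2.resize(im[60:270,150:360],(400,400)),cv2.resize(t[80:290,170:430][:, 0:210],(400,400))]))
```

```text
0 R post scene [340. 226.] top [386. 190.] L [228. 275.] [223. 188.]
0.05 R post scene [341. 215.] top [388. 185.] L [226. 265.] [220. 183.]
0.1 R post scene [341. 205.] top [390. 179.] L [224. 254.] [217. 178.]
0.15 R post scene [342. 193.] top [392. 174.] L [222. 243.] [213. 172.]
0.2 R post scene [343. 182.] top [395. 168.] L [220. 231.] [210. 166.]
0.25 R post scene [343. 169.] top [397. 161.] L [218. 219.] [206. 159.]
0.3 R post scene [344. 157.] top [400. 154.] L [215. 206.] [201. 152.]
0.35 R post scene [344. 143.] top [403. 146.] L [212. 192.] [197. 145.]
0.4 R post scene [345. 129.] top [407. 138.] L [210. 177.] [192. 136.]
[ 0.52705451 -0.00313746  0.162     ] [0.48835076 0.15667556 0.162     ] [0.50770264 0.07676905 0.162     ] 0.16443290469839916
```

View pics/c4.png

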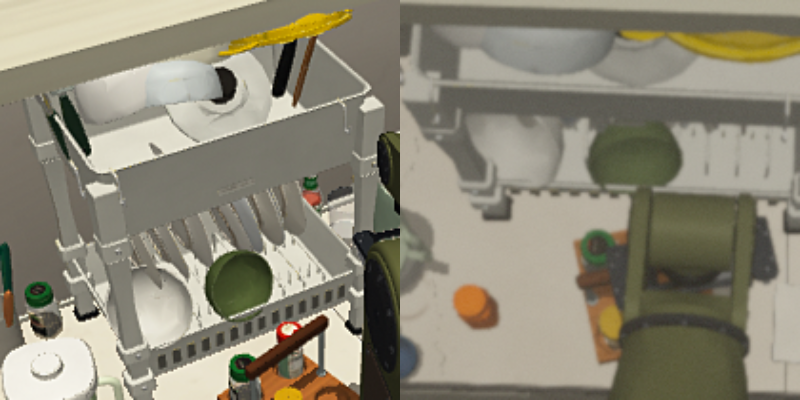

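The rack's front plane is at about x 0.62–0.63. The gripper body reaches x ≈0.607 over the bar, so it clears the rack. I'll turn first while further back, then go over the bar.

{"method": "step_arm", "body": {
  "plan": [
    [[0.1,1.85,0,0,0,15],[0.1,1.85,0,0,0,15],[0.1,1.85,0,0,0,15],[0.1,1.85,0,0,0,15],[0.1,1.85,0,0,0,15],[0.1,1.85,0,0,0,15],[0.1,1.85,0,0,0,15],[0.1,1.85,0,0,0,15]]
  ],
  "grip": 0.6
}}

```text
time_s: 9.48
ee_pos: [0.4598, 0.07, 0.2532]
eef_rot: [-3.14, -0.002, 2.389]
force: [0.7, 0.3, -0.6]
grip_width: 0.0564
grip_force: 0.0
```

Run:
```python
from h import *
o=ctrl.get_obs();print(o['time_s'],o['ee_pos'],o['eef_rot'])
print(move([.49,.071,.255],[np.pi,0,np.radians(103.7)]))
```

```text
9.4833 [0.45979139 0.07003315 0.25316869] [-3.13983052e+00 -1.60630098e-03  2.38882029e+00]
(array([-0.713,  0.712, -0.063]), array([-0.021, -0.01 ,  5.528]))
```

{"method": "step_arm", "body": {
  "plan": [
    [[-0.7,0.7,0,0,0,1.2],[-0.7,0.7,0,0,0,2.4],[-0.7,0.7,0,0,0,3.6],[-0.7,0.7,0,0,0,4.8],[-0.7,0.7,0,0,0,5.53],[-0.7,0.7,0,0,0,5.53],[-0.7,0.7,0,0,0,5.53]]
  ]
}}

```text
time_s: 10.07
ee_pos: [0.4896, 0.0712, 0.2535]
eef_rot: [-3.14, -0.0, 1.819]
force: [-0.1, -0.3, 0.6]
grip_width: 0.0564
grip_force: 0.0
```

Run:
```python
from h import *
o=ctrl.get_obs();print(o['time_s'],o['ee_pos'],o['eef_rot'])
im=ctrl.camera('wrist'); cv2.imwrite('pics/w5.png',im[:,:,::-1])
print('handle',[(d['at'],d['confidence'],wray(d['at'],.15,o)) for d in ctrl.place_of('handle','wrist')][:2])
print(move([.5138,.077,.20],[np.pi,0,np.radians(103.7)],o))
cv2.imwrite('pics/w5.png',im[:,:,::-1])
```

```text
10.0667 [0.48963084 0.07117631 0.25350387] [-3.13990598e+00 -2.90159395e-04  1.81864486e+00]
handle [([361.2, 242.9], 0.67, array([0.51644283, 0.08089324, 0.15      ]))]
(array([-0.01 ,  0.832,  1.782]), array([-0.016, -0.003,  0.083]))
```

View pics/w5.png

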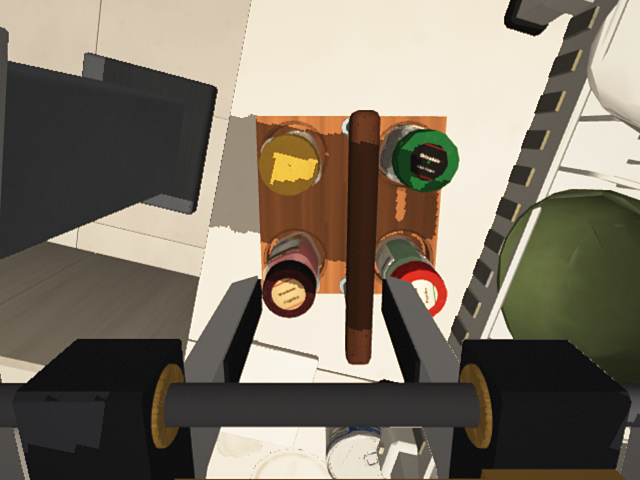

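All four jars stand in the carrier, and the bar runs from (364,112) to (358,362) in the wrist view. I'll compute its centre from those ends.

Run:
```python
from h import *
o=ctrl.get_obs()
a=wray((364.5,112),.162,o);b=wray((358,360),.162,o);d=a-b
print(a,b,(a+b)/2,np.linalg.norm(d),np.degrees(np.arctan2(d[1],d[0])))
print(move([*((a+b)/2)[:2],.20],[np.pi,0,np.radians(103.7)],o))
```

```text
[0.495086   0.16088992 0.162     ] [0.53520656 0.00252933 0.162     ] [0.51514628 0.08170962 0.162     ] 0.16336381419075444 104.21671989054562
(array([0.132, 0.909, 1.796]), array([-0.009, -0.002,  0.083]))
```

{"method": "step_arm", "body": {
  "plan": [
    [[0.02,0.4,0,0,0,0.05],[0.05,0.85,0.1,0,0,0.05],[0.05,0.88,0.8,0,0,0.05],[0.05,0.88,1.6,0,0,0.05],[0.05,0.88,2.3,0,0,0.05],[0.05,0.88,2.9,0,0,0.05],[0.05,0.88,3.3,0,0,0.05],[0.05,0.88,3.42,0,0,0.05]]
  ]
}}

```text
time_s: 10.83
ee_pos: [0.5142, 0.079, 0.1496]
eef_rot: [-3.138, -0.001, 1.813]
force: [1.0, 0.2, -0.1]
grip_width: 0.0563
grip_force: 0.0
```

{"method": "step_arm", "body": {
  "plan": [
    [[0,0,0,0,0,0],[0,0,0,0,0,0],[0,0,0,0,0,0]]
  ]
}}

```text
time_s: 11.08
ee_pos: [0.5156, 0.0791, 0.1528]
eef_rot: [3.14, 0.0, 1.811]
force: [0.2, -0.2, 0.5]
grip_width: 0.0566
grip_force: 0.0
```

{"method": "step_arm", "body": {
  "plan": [
    [[0,0,0,0,0,0],[0,0,0,0,0,0],[0,0,0,0,0,0],[0,0,0,0,0,0],[0,0,0,0,0,0],[0,0,0,0,0,0],[0,0,0,0,0,0],[0,0,0,0,0,0]]
  ],
  "grip": 0,
  "squeeze": 55
}}

```text
time_s: 11.75
ee_pos: [0.5149, 0.0791, 0.1516]
eef_rot: [-3.141, -0.0, 1.811]
force: [-2.8, 0.4, 0.0]
grip_width: 0.0178
grip_force: 55.0
```

{"method": "step_arm", "body": {
  "plan": [
    [[0,0,-0.05,0,0,0],[0,0,-0.15,0,0,0],[0,0,-0.3,0,0,0],[0,0,-0.45,0,0,0],[0,0,-0.6,0,0,0],[0,0,-0.7,0,0,0],[0,0,-0.7,0,0,0]]
  ]
}}

```text
time_s: 12.33
ee_pos: [0.5155, 0.0791, 0.1737]
eef_rot: [3.14, 0.0, 1.811]
force: [-0.1, 0.6, -7.2]
grip_width: 0.0178
grip_force: 55.0
```

Run:
```python
from h import *
o=ctrl.get_obs();print(o['time_s'],o['ee_pos'],o['eef_rot'],o['force'],o['moment'],o['grip_width'])
```

```text
12.3333 [0.51547563 0.07908395 0.1736669 ] [3.14035067e+00 1.96662269e-04 1.81059922e+00] [-0.12819021  0.59698128 -7.22987244] [-0.08551067 -0.02665355 -0.03263645] 0.0178316238392233
```

{"method": "step_arm", "body": {
  "plan": [
    [[0.02,-0.08,-0.15,0,0,0],[0.06,-0.25,-0.45,0,0,0],[0.12,-0.5,-0.8,0,0,0],[0.18,-0.75,-1.2,0,0,0],[0.24,-0.95,-1.6,0,0,0],[0.3,-1.1,-1.95,0,0,0],[0.3,-1.2,-2.25,0,0,0],[0.3,-1.2,-2.5,0,0,0]]
  ]
}}

```text
time_s: 13.0
ee_pos: [0.4777, 0.0792, 0.2491]
eef_rot: [3.141, 0.0, 1.811]
force: [0.5, 0.4, -6.8]
grip_width: 0.018
grip_force: 55.0
```

{"method": "step_arm", "body": {
  "plan": [
    [[0,0,-0.1,0,0,0],[0,0,-0.15,0,0,0],[0,0,-0.17,0,0,0],[0,0,-0.17,0,0,0],[0,0,-0.17,0,0,0],[0,0,-0.17,0,0,0],[0,0,-0.17,0,0,0],[0,0,-0.17,0,0,0]]
  ]
}}

```text
time_s: 13.67
ee_pos: [0.478, 0.0792, 0.2527]
eef_rot: [-3.141, -0.0, 1.811]
force: [-0.2, 0.1, -7.5]
grip_width: 0.0176
grip_force: 55.0
```

Run:
```python
from h import *
o=ctrl.get_obs();print(o['time_s'],o['ee_pos'],o['eef_rot'],o['force'],o['moment'],o['grip_width'],np.abs(o['joint_vel']).max())
im=ctrl.camera('wrist'); cv2.imwrite('pics/w6.png',im[:,:,::-1])
ref=cv2.imread('pics/w5.png')
# caps in the tool frame: red/green/yellow/brown blobs; carrier tilt check via cap positions
hsv=cv2.cvtColor(im,cv2.COLOR_RGB2HSV)
for n,lo,hi in [('yel',(18,150,110),(32,255,255)),('red',(0,200,120),(4,255,255)),('red2',(174,180,120),(180,255,255)),('green',(60,150,40),(85,255,200))]:
    k=cv2.inRange(hsv,lo,hi); c=cv2.connectedComponentsWithStats(k)
    i=1+np.argsort(-c[2][1:,4])[:2]; print(n,[(c[2][j,4],c[3][j].round().tolist(),c[2][j,:4].tolist()) for j in i])
for q in ['jar_brown','jar_red','jar_green','jar_yellow','handle']:
    print(q,[(d['at'],round(d['confidence'],2)) for d in ctrl.place_of(q,'wrist')][:2])
for q in ['pocket0','beaker','tin','blue_mug']:
    if q=='pocket0': ctrl.camera('top')
    print(q,[(d['at'],round(d['confidence'],2)) for d in ctrl.place_of(q,'top')][:4])
```

```text
13.6667 [0.47803592 0.07923899 0.25270802] [-3.14123846e+00 -4.80283172e-05  1.81060461e+00] [-0.15945827  0.06638251 -7.46096939] [-0.03666839  0.07719567  0.01132867] 0.01756322028828391 0.0028649235701930626
yel [(np.int32(6129), [219.0, 186.0], [175, 139, 91, 91]), (np.int32(309), [377.0, 414.0], [374, 381, 7, 67])]
red [(np.int32(50), [420.0, 337.0], [410, 336, 21, 3]), (np.int32(8), [431.0, 332.0], [428, 331, 6, 3])]
red2 []
green [(np.int32(3976), [421.0, 177.0], [374, 133, 98, 91]), (np.int32(13), [426.0, 181.0], [425, 179, 4, 4])]
jar_brown [([255.8, 294.3], 0.86)]
jar_red [([385.4, 292.4], 0.69)]
jar_green [([390.8, 164.9], 0.7)]
jar_yellow [([251.6, 167.1], 0.58)]
handle [([322.6, 312.1], 0.88)]
pocket0 [([312.3, 216.8], 0.71), ([325.0, 255.9], 0.67)]
beaker [([491.2, 263.7], 0.82)]
tin [([397.0, 205.3], 0.62), ([268.1, 225.1], 0.18)]
blue_mug [([169.3, 263.3], 0.63)]
```

Run:
```python
from h import *
m=ctrl.camera_model('wrist'); Ti=np.linalg.inv(m['tool_from_camera'])
for n,p in [('ycap 219,186',(.05,-.052,.042)),('gcap 421,177',(.05,.052,.039)),('brown foot 256,294',(-.05,-.052,.141)),('red foot 385,292',(-.05,.052,.141)),('yfoot 252,167',(.05,-.052,.141)),('gfoot 391,165',(.05,.052,.141))]:
  for tilt in (0,3):
    a=np.radians(tilt); q=np.array([np.cos(a)*p[0]+np.sin(a)*p[2],p[1],-np.sin(a)*p[0]+np.cos(a)*p[2]])
    c=Ti[:3,:3]@q+Ti[:3,3]; print(n,tilt,(m['intrinsics']@(c/c[2]))[:2].round())
```

```text
ycap 219,186 0 [211. 184.]
ycap 219,186 3 [209. 181.]
gcap 421,177 0 [425. 185.]
gcap 421,177 3 [426. 182.]
brown foot 256,294 0 [253. 295.]
brown foot 256,294 3 [253. 285.]
red foot 385,292 0 [385. 295.]
red foot 385,292 3 [385. 285.]
yfoot 252,167 0 [247. 166.]
yfoot 252,167 3 [245. 156.]
gfoot 391,165 0 [390. 166.]
gfoot 391,165 3 [392. 156.]
```

The jar positions match a level carrier to well under 1°, the lift is 101 mm, the arm is still, and the bystanders have not moved.

```bash
python3 -c "
from station import ctrl
print(ctrl.hand_in())"
```

```text
the job is handed in; nothing more can be done
None
```

The brown jar now stands in the empty pocket, and the job was handed in at about 14 s with the carrier held by its bar, level and still, about 10 cm above the worktop with all four jars in it.

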